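# Sort the storage tins by weight

## Robot

A 6-joint arm with a two-finger parallel gripper is mounted at the origin on the work surface. World frame = base frame: x ahead of the robot, y to its left, z up, the work surface at z = 0. Lengths are in m, angles in rad, forces in N, time in s.
With the tool pointing down it reaches from about 0.3 to 0.875 m from the base axis. Payload 6.4 kg.
Tool frame: the origin (TCP) lies between the finger pads; the fingertips stand 25 mm ahead of it and the grasp point (between the pads) lies 6 mm ahead of it; z points along the fingers, y is the line along which they close (so a half turn about z gives the same grasp; the last joint's range is limited). The gripper opens to 85 mm and grips with 20 to 120 N. Pads are 22 mm wide; open, the fingers measure 114 mm over their backs; the gripper's body (76 mm by 85 mm) begins 54 mm behind the grasp point. The pads swing forward as they close: fully open they stand 13 mm farther back than shut.
Start: joints at [-1.515, 0.181, 1.607, -0, 1.354, -0.206], TCP at [0.149, -0.555, 0.256] pointing down, gripper open.
Joint ranges: [-2.99, 2.99], [-0.89, 2.07], [0.3, 2.58], [-1.14, 4.28], [0, 2.63], [-3.12, 3.12]. Speed limits (rad/s): [2.57, 2.57, 3.01, 3.14, 3.14, 3.14].

## Interface

Orientations are given as a unit quaternion [w, x, y, z].
In Python, from bench import ctrl gives the robot as it stands.
- The arm moves only by the tool servo_tool, never from a script. Its argument "series" is text: rows parted by semicolons, each of 7 numbers parted by spaces: the gripper command: -1 is fully open, 1 is shut, values between are in proportion, then the shift along the tool's x, y, z in m, then the turn, a rotation vector about the tool's x, y, z in degrees. A call has 1 to 12 rows; each row is the pose to reach, as a shift and turn from the pose commanded when the call began, along the tool's axes at that moment; what a row does not reach only later rows make up. A row lasts 1/12 s, in which the tool goes at most 41.7 mm and 7.16 degrees, less where a joint would pass 70% of its speed; a pose out of reach is approached as far as the arm can. A call with a gripper value outside its range is refused whole. The fingers move at their own pace and stop on an object; the grip force is fixed at half the most. Time passes only in rows, so rows that repeat a pose let the fingers close. It gives the time, the measured TCP pose, the force, the opening and the grip force at its end, in the units of the state.
- ctrl.get_obs(): the state, without advancing time (a new reading comes with each control period).
- ctrl.camera(name): name is "scene" or "top"; returns a dict with "img" (384x512x3 uint8, red, green, blue), "z_map" (384x512 float32, m along the optical axis (not along the pixel's ray), 0 where there is no reading), "fovy" (degrees; the focal length in pixels is half the picture's height over the tangent of half this angle, whatever the lens; pixels are square), "cx", "cy" (the principal point, pixels), "k1" (the pictures are not rectified: a ray, as slopes to the right and down, at radius r is drawn at 1 + k1 r^2 times it, then the intrinsics apply), "extrinsics" (4x4, takes a point from camera to world coordinates). Camera axes: x right, y down, z forward; pixel columns grow to the right and rows downward; lengths in m; the calibration is good to about 2 mm. A picture is of the moment at which its call begins.
- ctrl.hand_in(): hands the job in; it is judged then, once.
The state is a dict: "time_s": time; "q": joint angles; "dq": joint speeds; "joint_efforts": joint torques, N m; "eef_pos": TCP position; "eef_rot": TCP orientation; "wrist_force": force on the tool from outside, world axes, zero at the start; "torque": the same for the moment, N m; "opening": opening from 0.0 (shut) to 1.0 (fully open); "grasp_force": force on a finger pad.
Only numpy, scipy, OpenCV 4.12 (cv2) and the standard library are available. Lean on these libraries where they do the work, as an engineer would, in place of code of your own. Each camera call takes 0.05 s, during which the arm holds its last target. There are 200 camera calls.

## Task

Three identical closed tins stand on the worktop: one is full, one half full and one empty, and only their weight tells which. Stand the full one on the serving tray and the empty one in the dish drainer, both upright and set down gently, and leave the half-full one standing where it was (if you lift it to feel its weight, put it back in its place). Do not tip any tin, and leave everything else on the worktop alone.

Things in the scene. Friction and masses are not known exactly. Their poses are not given: they have to be found in the camera images.
- tin_1: Closed steel storage tin, one of three alike, 72 x 72 mm, 108 mm tall to the lid's top; on the lid a wooden bar handle 60 mm long (tin's x), 16 mm wide (y), from 122 to 140 mm above the tin's base. Origin: centre of underside, z up. Any tin may be the full (0.70 to 0.82 kg), half-full (0.37 to 0.48 kg) or empty one (0.17 kg); nothing shows outside.
- tin_2: A tin exactly like tin_1 (same origin, axes, handle, and unknown contents).
- tin_3: A tin exactly like tin_1 (same origin, axes, handle, and unknown contents).
- tray: Wooden serving tray with a low rim, fixed, 160 mm (its x) by 200 mm (its y), rim 18 mm high and 8 mm thick, floor 6 mm above the worktop, inside 144 x 184 mm. Origin: centre of its underside. It may lie on the left or the right of the tins.
- drainer: White plastic dish drainer with slatted sides, fixed, 160 mm (its x) by 200 mm (its y), sides 60 mm high and 6 mm thick, floor 6 mm above the worktop, inside 148 x 188 mm. Origin: centre of its underside. It lies on the other side of the tins from the tray.
- spoon: Bystander, not to be disturbed: wooden spoon, 170 mm, lying between the tins. Origin: under the middle of the tool.
- soap: Bystander, not to be disturbed: yellow dish soap bottle, 60 mm across, 170 mm tall. Origin: centre of its underside.
- mill: Bystander, not to be disturbed: dark wooden pepper mill, 52 mm across, 150 mm tall. Origin: centre of its underside.
Things that resemble listed ones, but are neither listed nor needed, are in the scene too. What is shaped like the tin_3 but pink is not meant.

How it is judged:
By the outcome, as a careful person would: the job done as asked, in the order asked, and still so for the second after the job is handed in, with the robot touching nothing.
It also fails if it takes over 72 s, if anything falls off the work surface, if the arm or the gripper's body presses on something with over 40 N, if the wrist force passes 120 N, or if a joint passes its speed limit or range.

## Working session

There is one attempt and no reset: what is moved stays moved. The work goes in short steps, Python scripts to look and compute and a tool call to move; the robot and the scene stay as the last step left them, time stands still between calls to the robot, and variables do not carry over. Pictures are saved under pics/ and viewed, at most 10 in all, crops included, and the job is handed in when it is done.

Besides the shell and the picture viewer there is one more tool, called after "Request:" by a JSON object that holds its "method" and its "body", one argument or row to a line. servo_tool: Moves the arm, as the interface text tells. Its arguments: {"type":"object","properties":{"series":{"type":"string"}},"required":["series"]}

```bash
mkdir -p pics; cat > h.py <<'E'
import numpy as np, cv2
from bench import ctrl
def world(c,u,v,z=None):
    h=c["img"].shape[0]; f=h/2/np.tan(np.radians(c["fovy"])/2)
    K=np.array([[f,0,c["cx"]],[0,f,c["cy"]],[0,0,1]])
    p=cv2.undistortPoints(np.array([[[u,v]]],float),K,np.array([c["k1"],0,0,0,0.]))[0,0]
    d=np.array([p[0],p[1],1.]); E=np.array(c["extrinsics"])
    if z is None:
        s=c["z_map"][int(round(v)),int(round(u))]
    else:
        s=(z-E[2,3])/(E[:3,:3]@d)[2]
    return E[:3,:3]@(d*s)+E[:3,3]
E
python3 - <<'E'
from h import *
import pickle
for n in("scene","top"):
    c=ctrl.camera(n); pickle.dump(c,open(n+".pkl","wb"))
    cv2.imwrite(f"pics/{n}0.png",cv2.resize(c["img"][:,:,::-1],(800,600),interpolation=cv2.INTER_CUBIC))
    print(n,c["fovy"],c["cx"],c["cy"],c["k1"],np.round(c["extrinsics"],3))
print(ctrl.get_obs())
E
```

```text
scene 55.37522158141494 249.66009684343626 186.59830853881672 -0.0761188700631757 [[-0.619  0.677 -0.397  0.889]
 [ 0.785  0.541 -0.302  0.269]
 [ 0.01  -0.499 -0.866  0.812]
 [ 0.     0.     0.     1.   ]]
top 45.506992683465086 254.8465786065523 188.30062439143018 -0.11106506939808188 [[ 0.028 -0.994  0.108  0.442]
 [-0.999 -0.03  -0.018 -0.006]
 [ 0.021 -0.108 -0.994  0.964]
 [ 0.     0.     0.     1.   ]]
{'time_s': 0.1, 'q': array([-1.51533093e+00,  1.81444262e-01,  1.60791116e+00, -8.65106727e-06,
        1.35379318e+00, -2.06311880e-01]), 'dq': array([-0.00102303, -0.00197417, -0.0018729 , -0.00106045,  0.00035011,
        0.00204094]), 'joint_efforts': array([ 2.33767678e-04, -4.45875406e+01, -3.52238739e+01, -3.27376620e-04,
        4.15143484e-03, -5.36239511e-06]), 'eef_pos': array([ 0.14879068, -0.55494304,  0.25548533]), 'eef_rot': array([-7.76083266e-04,  9.91445882e-01,  1.30516118e-01,  5.44105613e-05]), 'wrist_force': array([ 0.28440249, -0.28800995, -0.40793226]), 'torque': array([ 0.00249382,  0.01493598, -0.03356159]), 'grasp_force': 0.0, 'opening': 0.9997350311765302}
```

View pics/scene0.png

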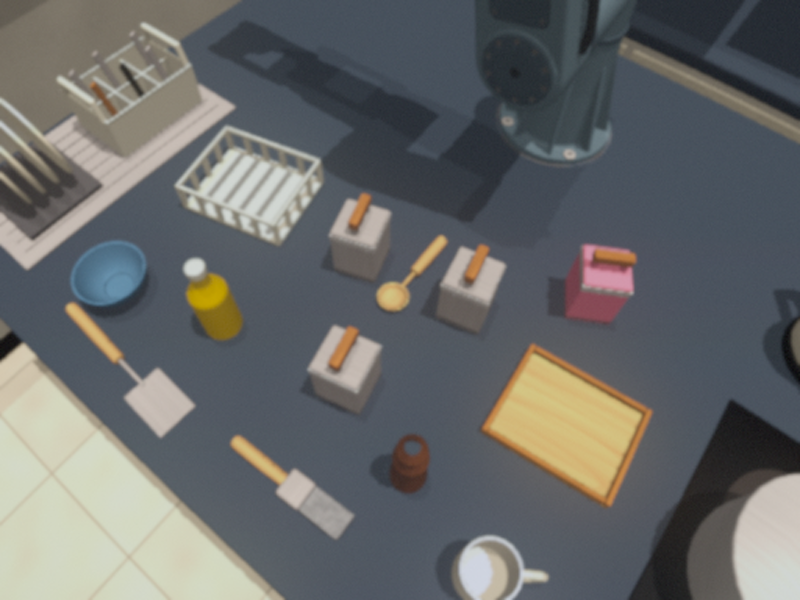

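View pics/top0.png

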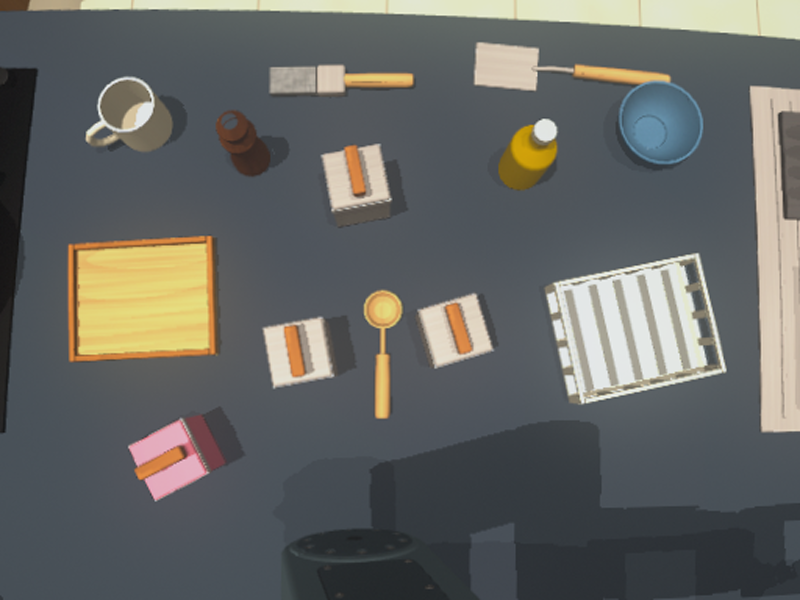

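The scene view shows three grey tins with handles near (344,348), (476,264) and (359,212). The top view shows them at (355,170), (294,350) and (459,328). The tray is on the left (+y, about (142,298) in top) and the drainer on the right (about (637,330)). The pink tin at (175,458) is the decoy.

```bash
cat > m.py <<'E'
from h import *
import pickle
T=pickle.load(open("top.pkl","rb"));S=pickle.load(open("scene.pkl","rb"))
f=lambda c,p,z=None:world(c,(p[0]+.5)*.64-.5,(p[1]+.5)*.64-.5,z)
def tri(pt,ps):
    a0=T["extrinsics"][:3,3];b0=S["extrinsics"][:3,3]
    d1=f(T,pt,0)-a0;d2=f(S,ps,0)-b0
    s=np.linalg.lstsq(np.c_[d1,-d2],b0-a0,rcond=None)[0]
    p,q=a0+s[0]*d1,b0+s[1]*d2
    return (p+q)/2,np.linalg.norm(p-q)
print("handles: depth top, depth scene, triangulated")
for n,t,s in[("A",[(350,148),(359,193)],[(351,330),(336,367)]),("B",[(290,327),(298,375)],[(482,248),(469,280)]),("C",[(451,305),(467,352)],[(364,198),(353,226)])]:
    mt=np.mean(t,0);ms=np.mean(s,0);p,e=tri(mt,ms)
    a,b=[f(T,x,p[2]) for x in t]
    print(n,f(T,mt).round(3),f(S,ms).round(3),p.round(3),round(e,4),"axis deg",np.degrees(np.arctan2(*(a-b)[1::-1])).round(1),"len",np.linalg.norm(a-b).round(3))
for n,t,s in[("tray",[(69,244),(212,237),(216,354),(70,360)],[(608,500),(485,429),(534,348),(651,413)]),("drainer",[(548,288),(697,255),(724,372),(581,402)],[(276,240),(179,185),(226,131),(321,160)])]:
    P=[tri(x,y) for x,y in zip(t,s)] if n=="tray" else [(f(T,x,.06),0) for x in t]
    print(n,[p.round(3).tolist() for p,e in P],[round(e,4) for p,e in P])
    c=np.mean([p for p,_ in P],0); print(" centre",c.round(3), "floor depth",f(T,np.mean(t,0)).round(3), f(S,np.mean(s,0)).round(3),"sides",[np.linalg.norm(P[i][0]-P[i-1][0]).round(3) for i in range(4)])
    if n=="drainer": print([ (tri(x,y)[0].round(3).tolist()) for x,y in zip(t,s)])
for n,p in(("soap",(545,131)),("mill",(235,120)),("pink",(160,463))): print(n,f(T,p).round(3))
E
python3 m.py
```

```text
handles: depth top, depth scene, triangulated
A [0.677 0.035 0.141] [0.683 0.039 0.138] [0.68  0.036 0.129] 0.0001 axis deg 13.1 len 0.057
B [0.463 0.098 0.139] [0.47  0.1   0.139] [0.463 0.098 0.129] 0.0017 axis deg 11.8 len 0.057
C [ 0.494 -0.091  0.142] [ 0.503 -0.086  0.141] [ 0.495 -0.093  0.126] 0.0004 axis deg 20.0 len 0.058
tray [[0.599, 0.423, 0.027], [0.615, 0.234, 0.01], [0.458, 0.222, 0.001], [0.443, 0.418, 0.011]] [np.float64(0.001), np.float64(0.0044), np.float64(0.005), np.float64(0.0006)]
 centre [0.529 0.324 0.012] floor depth [0.53  0.325 0.006] [0.527 0.329 0.002] sides [np.float64(0.157), np.float64(0.19), np.float64(0.159), np.float64(0.196)]
drainer [[0.554, -0.214, 0.06], [0.604, -0.414, 0.06], [0.451, -0.448, 0.06], [0.41, -0.258, 0.06]] [0, 0, 0, 0]
 centre [ 0.505 -0.333  0.06 ] floor depth [ 0.508 -0.351  0.005] [ 0.489 -0.366  0.002] sides [np.float64(0.151), np.float64(0.206), np.float64(0.157), np.float64(0.195)]
[[0.561, -0.227, 0.009], [0.604, -0.413, 0.056], [0.452, -0.46, 0.038], [0.409, -0.257, 0.058]]
soap [ 0.725 -0.185  0.169]
mill [0.786 0.213 0.   ]
pink [0.329 0.247 0.138]
```

Request:
{"method": "servo_tool", "body": {
  "series": "-1 0.02 -0.015 0 0 0 0; -1 0.05 -0.04 0 0 0 0; -1 0.08 -0.065 0 0 0 0; -1 0.11 -0.09 0 0 0 -1; -1 0.14 -0.115 0 0 0 -2; -1 0.17 -0.14 0 0 0 -3; -1 0.2 -0.165 0 0 0 -4; -1 0.23 -0.19 0 0 0 -5; -1 0.26 -0.21 0 0 0 -5; -1 0.29 -0.23 0 0 0 -5; -1 0.32 -0.252 0 0 0 -5; -1 0.35 -0.275 0 0 0 -5"
}}

```text
time_s: 1.1
eef_pos: [0.4164, -0.1975, 0.2562]
eef_rot: [0.0, 0.985, 0.174, -0.0]
wrist_force: [0.3, -0.3, -0.4]
opening: 1.002
grasp_force: 0.0
```

```bash
cat > d.py <<'E'
# delta in tool frame from the current pose to a target x y z yaw
import sys
from h import *
from scipy.spatial.transform import Rotation as R
def to(x,y,z,yaw):
    o=ctrl.get_obs();w=o["eef_rot"];r=R.from_quat([*w[1:],w[0]])
    t=R.from_euler('z',yaw,degrees=True)*R.from_rotvec([np.pi,0,0])
    print("t",round(o["time_s"],2),"pos",o["eef_pos"].round(4),"F",o["wrist_force"].round(2),"M",o["torque"].round(2),"open",round(o["opening"],3),"d",(r.inv().apply(np.array([x,y,z])-o["eef_pos"])).round(4),"rot",np.degrees((r.inv()*t).as_rotvec()).round(2))
if __name__=="__main__": to(*map(float,sys.argv[1:]))
E
python3 d.py .497 -.090 .24 20
```

```text
t 1.1 pos [ 0.4164 -0.1975  0.2562] F [ 0.26 -0.3  -0.39] M [ 0.03 -0.06  0.02] open 1.002 d [ 0.1125 -0.0735  0.0162] rot [ 0.    0.   -0.01]
```

Request:
{"method": "servo_tool", "body": {
  "series": "-1 0.03 -0.02 0 0 0 0; -1 0.06 -0.04 0.01 0 0 0; -1 0.085 -0.056 0.016 0 0 0; -1 0.104 -0.068 0.026 0 0 0; -1 0.1125 -0.0735 0.04 0 0 0; -1 0.1125 -0.0735 0.06 0 0 0; -1 0.1125 -0.0735 0.08 0 0 0; -1 0.1125 -0.0735 0.1 0 0 0; -1 0.1125 -0.0735 0.111 0 0 0; -1 0.1125 -0.0735 0.117 0 0 0; -1 0.1125 -0.0735 0.117 0 0 0"
}}

```text
time_s: 2.02
eef_pos: [0.4955, -0.0914, 0.138]
eef_rot: [-0.001, 0.985, 0.174, -0.001]
wrist_force: [-0.5, 0.4, -0.0]
opening: 0.998
grasp_force: 0.0
```

```bash
python3 d.py .497 -.090 .139 20; python3 - <<'E'
from h import *
for n in("scene","top"):
    c=ctrl.camera(n); i=c["img"]
    cr=i[100:200,170:310] if n=="scene" else i[150:270,230:370]
    cv2.imwrite(f"pics/{n}1.png",cv2.resize(cr[:,:,::-1],None,fx=4,fy=4,interpolation=cv2.INTER_CUBIC))
E
python3 -c "
import cv2,numpy as np
a=cv2.imread('pics/scene1.png');b=cv2.imread('pics/top1.png')
h=max(a.shape[0],b.shape[0]);a=cv2.resize(a,(400,286));b=cv2.resize(b,(400,343))
o=np.zeros((343,800,3),'uint8');o[:286,:400]=a;o[:,400:]=b;cv2.imwrite('pics/c1.png',o)"
```

```text
t 2.02 pos [ 0.4955 -0.0914  0.138 ] F [-0.51  0.45 -0.02] M [ 0.04 -0.03 -0.01] open 0.998 d [ 0.0019 -0.0008 -0.001 ] rot [-0.11  0.11 -0.01]
```

View pics/c1.png

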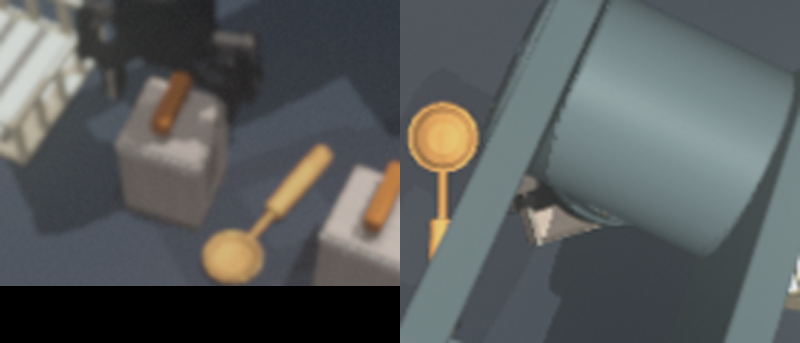

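The left crop (scene view) shows the fingers on either side of the handle at (172,103), roughly centred on it. The arm hides the top view. Closing the gripper.

Request:
{"method": "servo_tool", "body": {
  "series": "-0.5 0.003 0 0 0 0 0; 0 0.003 0 0 0 0 0; 0.3 0.003 0 0 0 0 0; 0.5 0.003 0 0 0 0 0; 0.7 0.003 0 0 0 0 0; 1 0.003 0 0 0 0 0; 1 0.003 0 0 0 0 0; 1 0.003 0 0 0 0 0; 1 0.003 0 0 0 0 0"
}}

```text
time_s: 2.87
eef_pos: [0.4992, -0.0907, 0.1396]
eef_rot: [0.0, 0.985, 0.174, 0.0]
wrist_force: [-1.5, 0.6, 2.9]
opening: 0.174
grasp_force: 59.7
```

```bash
python3 d.py .497 -.090 .139 20
```

```text
t 2.87 pos [ 0.4992 -0.0907  0.1396] F [-1.51  0.61  2.89] M [0.05 0.16 0.  ] open 0.174 d [-0.0019 -0.0014  0.0006] rot [ 0.01 -0.01  0.  ]
```

Request:
{"method": "servo_tool", "body": {
  "series": "1 0 0 -0.002 0 0 0; 1 0 0 -0.006 0 0 0; 1 0 0 -0.012 0 0 0; 1 0 0 -0.018 0 0 0; 1 0 0 -0.023 0 0 0; 1 0 0 -0.025 0 0 0; 1 0 0 -0.025 0 0 0; 1 0 0 -0.025 0 0 0; 1 0 0 -0.025 0 0 0"
}}

```text
time_s: 3.62
eef_pos: [0.499, -0.0906, 0.1641]
eef_rot: [-0.0, 0.985, 0.174, -0.0]
wrist_force: [0.8, 0.4, -1.7]
opening: 0.175
grasp_force: 59.0
```

```bash
python3 d.py .497 -.090 .139 20
```

```text
t 3.62 pos [ 0.499  -0.0906  0.1641] F [ 0.82  0.35 -1.66] M [-0.04  0.01 -0.01] open 0.175 d [-0.0016 -0.0012  0.0251] rot [-0.02  0.02 -0.  ]
```

C weighs about 0.17 kg, so it's the empty tin. It goes to the drainer, centre (0.506,-0.334).

Request:
{"method": "servo_tool", "body": {
  "series": "1 0 0 -0.008 0 0 0; 1 0 0 -0.022 0 0 0; 1 0 0 -0.04 0 0 0; 1 -0.001 0.003 -0.058 0 0 0; 1 -0.003 0.009 -0.072 0 0 0; 1 -0.007 0.02 -0.08 0 0 1; 1 -0.012 0.036 -0.08 0 0 2; 1 -0.018 0.055 -0.08 0 0 3; 1 -0.025 0.076 -0.08 0 0 4; 1 -0.032 0.098 -0.08 0 0 5; 1 -0.039 0.12 -0.08 0 0 6; 1 -0.046 0.14 -0.08 0 0 6"
}}

```text
time_s: 4.62
eef_pos: [0.5034, -0.2397, 0.244]
eef_rot: [-0.0, 0.993, 0.121, -0.0]
wrist_force: [-0.5, -0.4, -1.1]
opening: 0.178
grasp_force: 59.0
```

```bash
python3 d.py .506 -.334 .147 14
```

```text
t 4.62 pos [ 0.5034 -0.2397  0.244 ] F [-0.48 -0.38 -1.12] M [-0.01 -0.02 -0.  ] open 0.178 d [-0.02    0.0922  0.097 ] rot [-0.02  0.03 -0.13]
```

Request:
{"method": "servo_tool", "body": {
  "series": "1 -0.004 0.02 0 0 0 0; 1 -0.008 0.038 0 0 0 0; 1 -0.012 0.055 0 0 0 0; 1 -0.015 0.07 0 0 0 0; 1 -0.018 0.082 0 0 0 0; 1 -0.02 0.09 0.005 0 0 0; 1 -0.02 0.092 0.017 0 0 0; 1 -0.02 0.092 0.035 0 0 0; 1 -0.02 0.092 0.055 0 0 0; 1 -0.02 0.092 0.07 0 0 0; 1 -0.02 0.092 0.08 0 0 0; 1 -0.02 0.092 0.085 0 0 0"
}}

```text
time_s: 5.62
eef_pos: [0.5058, -0.3304, 0.1566]
eef_rot: [-0.002, 0.993, 0.122, -0.001]
wrist_force: [-0.5, 0.0, -1.8]
opening: 0.174
grasp_force: 59.0
```

Request:
{"method": "servo_tool", "body": {
  "series": "1 0 0 0.003 0 0 0; 1 0 0 0.006 0 0 0; 1 0 0 0.009 0 0 0; 1 0 0 0.011 0 0 0; 1 0 0 0.012 0 0 0; 1 0 0 0.012 0 0 0; 1 0 0 0.012 0 0 0"
}}

```text
time_s: 6.2
eef_pos: [0.5068, -0.3322, 0.1477]
eef_rot: [0.0, 0.993, 0.122, 0.0]
wrist_force: [0.8, 0.4, -1.8]
opening: 0.176
grasp_force: 59.0
```

```bash
python3 d.py .506 -.334 .146 14
```

```text
t 6.2 pos [ 0.5068 -0.3322  0.1477] F [ 0.77  0.39 -1.77] M [-0.02  0.04 -0.02] open 0.176 d [-0.0012  0.0016  0.0017] rot [ 0.03 -0.02 -0.  ]
```

Not touching yet; lowering by another 2–3 mm.

Request:
{"method": "servo_tool", "body": {
  "series": "1 0 0 0.001 0 0 0; 1 0 0 0.0015 0 0 0; 1 0 0 0.002 0 0 0; 1 0 0 0.002 0 0 0; 1 0 0 0.002 0 0 0"
}}

```text
time_s: 6.62
eef_pos: [0.5067, -0.3321, 0.1456]
eef_rot: [0.0, 0.993, 0.122, 0.0]
wrist_force: [-1.1, 0.4, 1.9]
opening: 0.176
grasp_force: 59.3
```

Request:
{"method": "servo_tool", "body": {
  "series": "0.6 0 0 0 0 0 0; 0.4 0 0 0 0 0 0; 0 0 0 0 0 0 0; -0.5 0 0 0 0 0 0; -1 0 0 0 0 0 0; -1 0 0 0 0 0 0; -1 0 0 -0.004 0 0 0; -1 0 0 -0.015 0 0 0; -1 0 0 -0.035 0 0 0; -1 0 0 -0.06 0 0 0; -1 0 0 -0.08 0 0 0; -1 0 0 -0.09 0 0 0"
}}

```text
time_s: 7.62
eef_pos: [0.5078, -0.3331, 0.2397]
eef_rot: [0.002, 0.993, 0.122, 0.002]
wrist_force: [-0.3, 0.6, 0.1]
opening: 0.997
grasp_force: 0.0
```

```bash
python3 d.py .466 .099 .235 12; python3 - <<'E'
from h import *
c=ctrl.camera("scene");o=c["img"][60:270,90:440]
cv2.imwrite("pics/s2.png",cv2.resize(o[:,:,::-1],(800,480),interpolation=cv2.INTER_CUBIC))
E
```

```text
t 7.62 pos [ 0.5078 -0.3331  0.2397] F [-0.28  0.56  0.08] M [-0.   -0.01 -0.  ] open 0.997 d [ 0.064  -0.4294  0.0028] rot [ 0.27 -0.17  2.01]
```

View pics/s2.png

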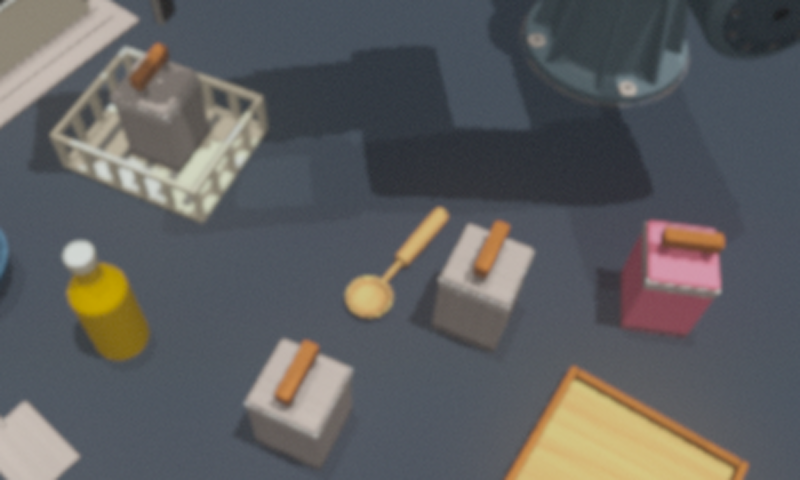

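The empty tin stands upright inside the drainer at about (160,105), and B and A haven't moved. Going to B.

Request:
{"method": "servo_tool", "body": {
  "series": "-1 0.002 -0.015 0 0 0 0; -1 0.008 -0.05 0 0 0 0; -1 0.013 -0.09 0 0 0 0; -1 0.019 -0.13 0 0 0 0; -1 0.025 -0.17 0 0 0 1; -1 0.031 -0.21 0 0 0 2; -1 0.037 -0.25 0 0 0 2; -1 0.043 -0.29 0 0 0 2; -1 0.049 -0.33 0 0 0 2; -1 0.055 -0.37 0 0 0 2; -1 0.06 -0.405 0 0 0 2; -1 0.064 -0.428 0.003 0 0 2"
}}

```text
time_s: 8.67
eef_pos: [0.4642, 0.1018, 0.2323]
eef_rot: [-0.0, 0.994, 0.105, 0.0]
wrist_force: [0.5, -0.7, 0.5]
opening: 1.0
grasp_force: 0.0
```

```bash
python3 d.py .466 .099 .1395 12
```

```text
t 8.67 pos [0.4642 0.1018 0.2323] F [ 0.53 -0.71  0.5 ] M [ 0.04 -0.02  0.01] open 1.0 d [0.0012 0.0031 0.0928] rot [-0.04 -0.02  0.11]
```

Request:
{"method": "servo_tool", "body": {
  "series": "-1 0.001 0.002 0.015 0 0 0; -1 0.001 0.002 0.035 0 0 0; -1 0.001 0.002 0.055 0 0 0; -1 0.001 0.002 0.073 0 0 0; -1 0.001 0.002 0.085 0 0 0; -1 0.001 0.002 0.091 0 0 0; -1 0.001 0.002 0.093 0 0 0; -1 0.001 0.002 0.093 0 0 0; -1 0.001 0.002 0.093 0 0 0"
}}

```text
time_s: 9.42
eef_pos: [0.4671, 0.0969, 0.1399]
eef_rot: [0.0, 0.995, 0.105, 0.0]
wrist_force: [0.4, -0.5, 0.2]
opening: 0.998
grasp_force: 0.0
```

```bash
python3 d.py .466 .099 .1395 12
```

```text
t 9.42 pos [0.4671 0.0969 0.1399] F [ 0.37 -0.54  0.19] M [ 0.   -0.02  0.06] open 0.998 d [-0.0006 -0.0022  0.0004] rot [ 0.01 -0.06 -0.  ]
```

Request:
{"method": "servo_tool", "body": {
  "series": "-0.5 0 -0.002 0 0 0 0; 0 0 -0.002 0 0 0 0; 0.3 0 -0.002 0 0 0 0; 0.5 0 -0.002 0 0 0 0; 0.7 0 -0.002 0 0 0 0; 1 0 -0.002 0 0 0 0; 1 0 -0.002 0 0 0 0; 1 0 -0.002 0 0 0 0; 1 0 -0.002 0 0 0 0"
}}

```text
time_s: 10.17
eef_pos: [0.4665, 0.0991, 0.1396]
eef_rot: [-0.0, 0.995, 0.104, 0.0]
wrist_force: [-0.1, 1.3, 3.9]
opening: 0.175
grasp_force: 59.9
```

Request:
{"method": "servo_tool", "body": {
  "series": "1 0 0 -0.002 0 0 0; 1 0 0 -0.006 0 0 0; 1 0 0 -0.012 0 0 0; 1 0 0 -0.018 0 0 0; 1 0 0 -0.023 0 0 0; 1 0 0 -0.025 0 0 0; 1 0 0 -0.025 0 0 0; 1 0 0 -0.025 0 0 0; 1 0 0 -0.025 0 0 0"
}}

```text
time_s: 10.92
eef_pos: [0.466, 0.0989, 0.1641]
eef_rot: [-0.0, 0.995, 0.105, -0.0]
wrist_force: [-0.2, -0.0, -4.0]
opening: 0.177
grasp_force: 59.0
```

```bash
python3 d.py .466 .099 .1395 12
```

```text
t 10.92 pos [0.466  0.0989 0.1641] F [-0.17 -0.03 -3.97] M [-0.01 -0.03  0.02] open 0.177 d [ 0.0001 -0.0001  0.0246] rot [-0.    0.02 -0.  ]
```

About 4 N, so 0.4 kg: B is the half-full one. Putting it back in place.

Request:
{"method": "servo_tool", "body": {
  "series": "1 0 0 0.005 0 0 0; 1 0 0 0.012 0 0 0; 1 0 0 0.018 0 0 0; 1 0 0 0.021 0 0 0; 1 0 0 0.023 0 0 0; 1 0 0 0.0245 0 0 0; 1 0 0 0.025 0 0 0; 1 0 0 0.025 0 0 0; 1 0 0 0.025 0 0 0"
}}

```text
time_s: 11.67
eef_pos: [0.4666, 0.0991, 0.1396]
eef_rot: [-0.0, 0.995, 0.105, 0.001]
wrist_force: [0.9, 2.0, -1.9]
opening: 0.175
grasp_force: 59.3
```

Request:
{"method": "servo_tool", "body": {
  "series": "1 0 0 0.0005 0 0 0; 1 0 0 0.001 0 0 0; 1 0 0 0.001 0 0 0; 1 0 0 0.001 0 0 0"
}}

```text
time_s: 12.0
eef_pos: [0.4668, 0.0991, 0.1396]
eef_rot: [-0.0, 0.995, 0.105, 0.001]
wrist_force: [-3.2, 1.5, 7.4]
opening: 0.175
grasp_force: 60.7
```

Request:
{"method": "servo_tool", "body": {
  "series": "0.6 0 0 0 0 0 0; 0.4 0 0 0 0 0 0; 0 0 0 0 0 0 0; -0.5 0 0 0 0 0 0; -1 0 0 0 0 0 0; -1 0 0 0 0 0 0; -1 0 0 -0.004 0 0 0; -1 0 0 -0.015 0 0 0; -1 0 0 -0.035 0 0 0; -1 0 0 -0.06 0 0 0; -1 0 0 -0.085 0 0 0; -1 0 0 -0.1 0 0 0"
}}

```text
time_s: 13.0
eef_pos: [0.4673, 0.099, 0.2421]
eef_rot: [0.0, 0.995, 0.105, 0.002]
wrist_force: [1.0, 0.3, 0.5]
opening: 1.002
grasp_force: 0.0
```

```bash
python3 d.py .681 .037 .240 13
```

```text
t 13.0 pos [0.4673 0.099  0.2421] F [0.98 0.26 0.54] M [-0.02 -0.   -0.01] open 1.002 d [0.1961 0.1051 0.003 ] rot [ 0.06 -0.23 -0.99]
```

Request:
{"method": "servo_tool", "body": {
  "series": "-1 0.01 0.005 0 0 0 0; -1 0.035 0.019 0 0 0 0; -1 0.07 0.037 0 0 0 -1; -1 0.105 0.056 0 0 0 -1; -1 0.14 0.075 0 0 0 -1; -1 0.17 0.091 0 0 0 -1; -1 0.19 0.101 0.003 0 0 -1; -1 0.196 0.105 0.015 0 0 -1; -1 0.196 0.105 0.035 0 0 -1; -1 0.196 0.105 0.055 0 0 -1; -1 0.196 0.105 0.065 0 0 -1; -1 0.196 0.105 0.065 0 0 -1"
}}

```text
time_s: 14.0
eef_pos: [0.6769, 0.0374, 0.1688]
eef_rot: [-0.001, 0.994, 0.113, -0.004]
wrist_force: [-0.3, 0.0, 0.2]
opening: 0.999
grasp_force: 0.0
```

```bash
python3 d.py .681 .037 .1395 13
```

```text
t 14.0 pos [0.6769 0.0374 0.1688] F [-0.32  0.04  0.17] M [ 0.01 -0.02 -0.01] open 0.999 d [0.0041 0.0014 0.0292] rot [-0.15  0.41  0.01]
```

Request:
{"method": "servo_tool", "body": {
  "series": "-1 0.002 0.001 0.01 0 0 0; -1 0.002 0.001 0.02 0 0 0; -1 0.002 0.001 0.028 0 0 0; -1 0.002 0.001 0.031 0 0 0; -1 0.002 0.001 0.032 0 0 0; -1 0.002 0.001 0.032 0 0 0"
}}

```text
time_s: 14.5
eef_pos: [0.6818, 0.0365, 0.1412]
eef_rot: [-0.0, 0.994, 0.113, -0.0]
wrist_force: [0.2, -1.0, 0.0]
opening: 1.006
grasp_force: 0.0
```

```bash
python3 d.py .681 .037 .1395 13
```

```text
t 14.5 pos [0.6818 0.0365 0.1412] F [ 0.15 -0.95  0.04] M [-0.04  0.02 -0.04] open 1.006 d [-0.0007 -0.0007  0.0017] rot [-0.    0.01  0.  ]
```

Request:
{"method": "servo_tool", "body": {
  "series": "-0.5 0 0 0.002 0 0 0; 0 0 0 0.002 0 0 0; 0.3 0 0 0.002 0 0 0; 0.5 0 0 0.002 0 0 0; 0.7 0 0 0.002 0 0 0; 1 0 0 0.002 0 0 0; 1 0 0 0.002 0 0 0; 1 0 0 0.002 0 0 0; 1 0 0 0.002 0 0 0"
}}

```text
time_s: 15.25
eef_pos: [0.6823, 0.0362, 0.1397]
eef_rot: [0.0, 0.994, 0.113, 0.0]
wrist_force: [1.4, -1.9, 1.4]
opening: 0.17
grasp_force: 60.2
```

Request:
{"method": "servo_tool", "body": {
  "series": "1 0 0 -0.002 0 0 0; 1 0 0 -0.006 0 0 0; 1 0 0 -0.012 0 0 0; 1 0 0 -0.018 0 0 0; 1 0 0 -0.023 0 0 0; 1 0 0 -0.025 0 0 0; 1 0 0 -0.025 0 0 0; 1 0 0 -0.025 0 0 0; 1 0 0 -0.025 0 0 0"
}}

```text
time_s: 16.0
eef_pos: [0.6816, 0.0365, 0.164]
eef_rot: [-0.0, 0.994, 0.113, -0.0]
wrist_force: [-0.5, -0.0, -9.8]
opening: 0.172
grasp_force: 58.9
```

```bash
python3 d.py .529 .324 .1455 4
```

```text
t 16.0 pos [0.6816 0.0365 0.164 ] F [-0.51 -0.05 -9.84] M [-0.03  0.   -0.02] open 0.172 d [-0.084  -0.3145  0.0186] rot [-0.01  0.04  9.  ]
```

Request:
{"method": "servo_tool", "body": {
  "series": "1 0 0 -0.005 0 0 0; 1 0 0 -0.015 0 0 0; 1 0 0 -0.032 0 0 0; 1 0 0 -0.052 0 0 0; 1 0 0 -0.072 0 0 0; 1 0 0 -0.092 0 0 0; 1 0 0 -0.11 0 0 0; 1 0 0 -0.124 0 0 0; 1 0 0 -0.132 0 0 0; 1 0 0 -0.136 0 0 0; 1 0 0 -0.136 0 0 0; 1 0 0 -0.136 0 0 0"
}}

```text
time_s: 17.0
eef_pos: [0.6815, 0.0365, 0.2992]
eef_rot: [-0.0, 0.994, 0.113, -0.001]
wrist_force: [-0.9, 0.4, -9.4]
opening: 0.179
grasp_force: 59.0
```

Request:
{"method": "servo_tool", "body": {
  "series": "1 -0.003 -0.004 0 0 0 0; 1 -0.012 -0.016 0 0 0 1; 1 -0.025 -0.036 0 0 0 2; 1 -0.04 -0.06 0 0 0 3; 1 -0.053 -0.085 0 0 0 4; 1 -0.063 -0.112 0 0 0 5; 1 -0.07 -0.14 0 0 0 6; 1 -0.076 -0.168 0 0 0 7; 1 -0.08 -0.196 0 0 0 8; 1 -0.082 -0.224 0 0 0 9; 1 -0.083 -0.25 0 0 0 9; 1 -0.084 -0.275 0 0 0 9"
}}

```text
time_s: 18.0
eef_pos: [0.5366, 0.287, 0.2992]
eef_rot: [0.0, 0.999, 0.035, -0.001]
wrist_force: [1.4, 0.0, -7.3]
opening: 0.174
grasp_force: 59.1
```

```bash
python3 d.py .529 .324 .1455 4
```

```text
t 18.0 pos [0.5366 0.287  0.2992] F [ 1.37  0.04 -7.31] M [ 0.01 -0.12  0.01] open 0.174 d [-0.0047 -0.0375  0.1537] rot [0.01 0.11 0.02]
```

Request:
{"method": "servo_tool", "body": {
  "series": "1 -0.002 -0.018 0 0 0 0; 1 -0.004 -0.03 0.003 0 0 0; 1 -0.005 -0.036 0.012 0 0 0; 1 -0.005 -0.037 0.028 0 0 0; 1 -0.005 -0.037 0.048 0 0 0; 1 -0.005 -0.037 0.068 0 0 0; 1 -0.005 -0.037 0.088 0 0 0; 1 -0.005 -0.037 0.106 0 0 0; 1 -0.005 -0.037 0.12 0 0 0; 1 -0.005 -0.037 0.13 0 0 0; 1 -0.005 -0.037 0.137 0 0 0; 1 -0.005 -0.037 0.14 0 0 0"
}}

```text
time_s: 19.0
eef_pos: [0.5301, 0.3213, 0.1586]
eef_rot: [0.0, 0.999, 0.035, -0.001]
wrist_force: [0.0, 0.2, -8.6]
opening: 0.176
grasp_force: 59.1
```

Request:
{"method": "servo_tool", "body": {
  "series": "1 0 0 0.003 0 0 0; 1 0 0 0.006 0 0 0; 1 0 0 0.008 0 0 0; 1 0 0 0.01 0 0 0; 1 0 0 0.011 0 0 0; 1 0 0 0.011 0 0 0; 1 0 0 0.011 0 0 0"
}}

```text
time_s: 19.58
eef_pos: [0.5307, 0.3222, 0.1495]
eef_rot: [-0.0, 0.999, 0.035, 0.0]
wrist_force: [0.7, 0.7, -8.1]
opening: 0.173
grasp_force: 59.1
```

```bash
python3 d.py .529 .324 .1455 4
```

```text
t 19.58 pos [0.5307 0.3222 0.1495] F [ 0.73  0.71 -8.1 ] M [ 0.04 -0.04 -0.04] open 0.173 d [-0.0016 -0.002   0.004 ] rot [-0.01 -0.02  0.  ]
```

Request:
{"method": "servo_tool", "body": {
  "series": "1 0 0 0.001 0 0 0; 1 0 0 0.002 0 0 0; 1 0 0 0.003 0 0 0; 1 0 0 0.0035 0 0 0; 1 0 0 0.0035 0 0 0; 1 0 0 0.0035 0 0 0"
}}

```text
time_s: 20.08
eef_pos: [0.5306, 0.3221, 0.1457]
eef_rot: [0.0, 0.999, 0.035, -0.0]
wrist_force: [0.9, 0.4, -7.5]
opening: 0.177
grasp_force: 59.1
```

Request:
{"method": "servo_tool", "body": {
  "series": "1 0 0 0.0005 0 0 0; 1 0 0 0.001 0 0 0; 1 0 0 0.001 0 0 0; 1 0 0 0.001 0 0 0"
}}

```text
time_s: 20.42
eef_pos: [0.5309, 0.3222, 0.1457]
eef_rot: [-0.0, 0.999, 0.035, 0.0]
wrist_force: [-3.4, -2.3, 1.7]
opening: 0.176
grasp_force: 60.3
```

Contact. Releasing and backing off upward.

Request:
{"method": "servo_tool", "body": {
  "series": "0.6 0 0 0 0 0 0; 0.4 0 0 0 0 0 0; 0 0 0 0 0 0 0; -0.5 0 0 0 0 0 0; -1 0 0 0 0 0 0; -1 0 0 0 0 0 0; -1 0 0 -0.004 0 0 0; -1 0 0 -0.015 0 0 0; -1 0 0 -0.035 0 0 0; -1 0 0 -0.06 0 0 0; -1 0 0 -0.09 0 0 0; -1 0 0 -0.12 0 0 0"
}}

```text
time_s: 21.42
eef_pos: [0.5304, 0.322, 0.2668]
eef_rot: [-0.0, 0.999, 0.035, -0.0]
wrist_force: [-0.1, -0.6, 0.2]
opening: 1.003
grasp_force: 0.0
```

Request:
{"method": "servo_tool", "body": {
  "series": "-1 0 0 -0.02 0 0 0; -1 -0.01 0 -0.04 0 0 0; -1 -0.03 0 -0.05 0 0 0; -1 -0.06 0 -0.05 0 0 0; -1 -0.09 0 -0.05 0 0 0; -1 -0.11 0 -0.05 0 0 0; -1 -0.12 0 -0.05 0 0 0; -1 -0.12 0 -0.05 0 0 0"
}}

```text
time_s: 22.08
eef_pos: [0.4096, 0.314, 0.3161]
eef_rot: [-0.0, 0.999, 0.036, 0.001]
wrist_force: [1.0, -1.0, 0.5]
opening: 1.001
grasp_force: 0.0
```

```bash
python3 - <<'E'
from h import *
for n in("scene","top"):
    c=ctrl.camera(n)
    cv2.imwrite(f"pics/{n}9.png",cv2.resize(c["img"][:,:,::-1],(800,600),interpolation=cv2.INTER_CUBIC))
E
```

```text
(no output)
```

View pics/scene9.png

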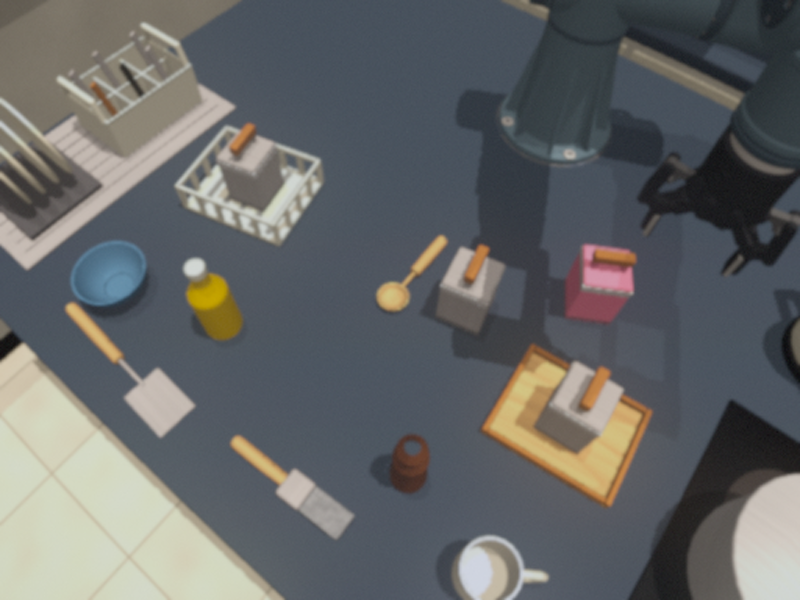

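View pics/top9.png

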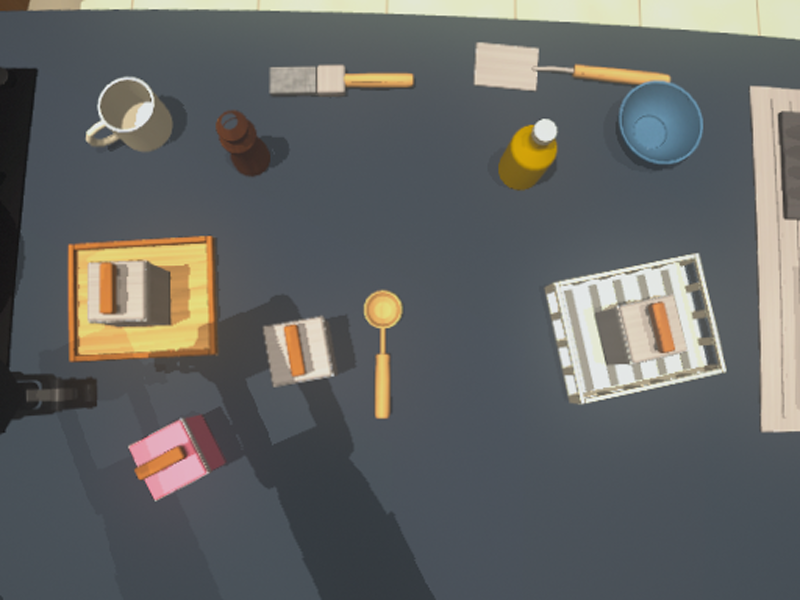

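The full tin is upright in the tray at (115,292) in the top view, and the empty one is upright in the drainer at (650,328). The half-full one is in its place at (297,350), and nothing else has moved.

```bash
python3 -c "
from bench import ctrl
print(ctrl.hand_in())"
```

```text
the job is handed in; nothing more can be done
None
```

The job is handed in: the full tin is upright on the tray, the empty one is upright in the drainer (placed first), the half-full one is back in its place, and nothing else has moved.

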